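# Zero a thickness probe and hold it on the marked spot of a sloping painted sample

### The arm

A 6-joint arm with a two-finger parallel gripper is mounted at the origin on a cart in front of the work surface, level with it; the furniture and walls round the work are solid. World frame = base frame: x ahead of the robot, y to its left, z up, the work surface at z = 0. Lengths are in mm, angles in rad, forces in N, time in s.
With the tool pointing down it reaches from about 350 to 925 mm from the base axis. Payload 6.4 kg.
Tool frame: the origin (TCP) lies midway between the tips of the shut fingers; the grasp point (between the pads) lies 19 mm behind it; x points along the fingers, y is the direction in which the jaws open and shut, and the axes are right-handed (so a half turn about x gives the same grasp; the last joint's range is limited). The gripper opens to 85 mm and grips with 20 to 120 N. Pads are 22 mm wide; open, the fingers measure 114 mm over their backs; the gripper's body (76 mm by 85 mm) begins 54 mm behind the grasp point. The pads swing forward as they close: fully open they stand 13 mm farther back than shut.
Start: joints at [-1.436, 0.245, 1.558, -0, 1.339, -0.174], TCP at [197.55, -619.264, 231.29] pointing down, gripper open.
Joint ranges: [-3.13, 3.13], [-1.02, 2.26], [0.13, 2.54], [-0.95, 4.09], [0.21, 2.88], [-2.74, 2.74]. Speed limits (rad/s): [2.57, 2.57, 3.14, 3.14, 3.14, 3.14].

### API

Orientations are given as a rotation vector (axis times angle).
In Python, from workcell import bot, fingers, kinematics, sensors, eyes, close_job gives the robot as it stands. The module is installed in compiled form; this text tells all that it offers. Calls block until the motion is done:
- bot.goto(position, orientation): joint-space move of the TCP to a pose.
- bot.move_linear(position, orientation=None, max_speed=150, guard=None): straight line of the TCP; orientation=None keeps the orientation; max_speed is the mean speed in mm/s. With guard (N) it stops when the force on the tool has changed by that much, and returns True; else False.
- bot.movej(angles): joint-space move.
- fingers.set_gripper(opening, strength=None): finger opening in mm; strength is the grip in N (None keeps the last); returns when the fingers have stopped.
- bot.pause(seconds).
- kinematics.solve_ik(position, orientation): joint angles nearest the present ones, or None.
- sensors.observe(): the state.
- eyes.grab_frame(name): name is "scene" or "top" or "wrist"; returns a dict with "img" (420x560x3 uint8, red, green, blue), "mtx" (3x3 intrinsics, pixels), "dist_coeffs" ([k1, k2, p1, p2, k3] as OpenCV has them; the pictures are not rectified), "view" (4x4, takes a point from world to camera coordinates); the wrist camera has in their place "T_tool_cam" (4x4, takes a point from camera to tool coordinates, whose origin is the TCP and whose axes are the tool frame's). Camera axes: x right, y up, looking along -z (the intrinsics and any distortion apply to the point x, -y, -z); pixel columns grow to the right and rows downward; lengths in mm; the calibration is good to about 2 mm. A picture is of the moment at which its call begins: read the wrist's pose just before it. There is no depth.
A pose or a line that the arm cannot do raises bot.PlanningError and nothing moves.
- close_job(): hands the job in, once; it reports no verdict.
Trained networks look in a picture, given as the dict that the camera call returned (one of the last four; its "shot" number tells which), for a name from the list of things; names that differ only in an ending like _2 or _b are one class to them, and where a whole thing is asked for, a point or a joint stands for the part that bears it (a point fixed in the world has none). Each returns a list of dicts, best first, with "confidence" (0 to 1); they miss things now and then, are a little off and sometimes report something else, mostly with a low value. They report only what shows in the picture. A call takes as long as a camera call.
- eyes.search_frame(picture, label): "pixel" ([column, row] in pixels, amid what is visible of it).
- eyes.spot_point(picture, label): "pixel" ([column, row] in pixels: a listed point, or the origin of a listed thing).
The state is a dict: "clock": time; "joint_positions": joint angles; "joint_velocities": joint speeds; "tau": joint torques, N m; "tcp_pos": TCP position; "eef_rot": TCP orientation; "force": force on the tool from outside, world axes, zero at the start; "wrist_torque": the same for the moment, N m; "grip_width": finger opening in mm.
Only numpy, scipy, OpenCV 4.12 (cv2) and the standard library are available. Lean on these libraries where they do the work, as an engineer would, in place of code of your own. Each camera call takes 0.05 s, during which the arm holds its last target. There are 200 camera calls.

### The job

Take the thickness probe out of its blue stand and zero it: with the probe's own tip, press the sprung steel anvil straight down to its stop and keep it there for a moment. Then put the tip gently inside the red ring on the sloping green sample, with the probe square to that painted face, and press lightly until its sprung tip is about half pushed in; the program finishes while the gripper is still holding the probe there, pressed like that. Do not touch the vice or sample with the gripper, and leave the things standing about alone.

Things in the scene. Friction and masses are not known exactly. Their poses are not given: they have to be found in the camera images.
- probe: probe, upright in the stand. Origin: centre of the underside of its orange collar; z along the probe, away from the tip. Above the origin: collar, 31 mm diameter, to 6 mm; black square grip 22 x 22 mm (faces along x and y), 6 to 58 mm; grey cap to 62 mm. Below: steel barrel, 16 mm diameter, to 25 mm; sprung brass tip, 8 mm diameter, end at 37 mm when out. About 120 g. Draw it straight up
- tip_end (a point): centre of the flat end of the probe's brass tip; 37 mm below probe's origin on the probe's axis when the tip is out
- probe_tip (a joint): how far the brass tip is pushed into the barrel: 0 fully out, 0.010 m fully in; half is 0.005. Its spring takes 1 N to start and adds 0.3 N per mm, 4 N fully in
- stand: heavy blue block 70 x 70 x 46 mm high on a black foot 86 x 86 mm, fixed to the bench. Origin: centre of its underside, z up. A hole 20 mm wide and 42 mm deep in the middle of its top takes the probe's barrel; the collar rests on the top, so the probe's origin is at height 46 mm
- anvil_base: grey round housing of the zero standard, 46 mm diameter, 12 mm high, fixed to the bench. Origin: centre of its underside. In its middle stands the sprung steel anvil, a disc 30 mm in diameter, its flat top 24 mm above the bench when up and 16 mm at its stop
- anvil_top (a point): centre of the anvil's flat top; it goes down with the anvil
- anvil (a joint): how far the anvil is pressed down: 0 up, 0.008 m at its stop. Its spring takes 1.5 N to start and 5 N to the stop, and it rises again when let go
- vice: steel vice 128 mm long (x), 52 wide, 46 high, fixed; origin: centre of its underside, z up, front at -x. Its jaws hold the sample: a 4 mm upright web 32 mm behind the origin carries a green painted plate 60 mm (down the slope) x 84 mm, 70 mm above the bench at its middle, sloping down 15 degrees to the front. On it a red ring towards +y and a white one towards -y
- red_ring: red painted ring on the green face, 20 mm inner and 25 mm outer diameter. Origin: its centre, on the face; z axis: straight out of the face (15 degrees from vertical, leaning towards the front of the vice). The white ring, 40 mm from it, is not the one to use
- mug: white mug 82 mm wide, 91 mm high, bystander; origin at its foot
- loupe: black eye loupe 37 mm wide, 34 mm high, bystander; origin at its foot
- tape: roll of tan tape 96 mm wide, 25 mm high, bystander; origin at its foot
- v_block: steel V-block 40 x 42 x 34 mm, bystander; origin at its foot

How it is judged (in metres and radians):
On the way, in this order (a step that is already met when the one before it is completed fails the run):
1. the gripper holds the probe with its tip clear above the stand (z of tip_end in the frame of stand above 0.05 m and contact force between the fingers and probe above 1 N), for 0.1 s.
2. the held probe presses the anvil down to its stop (value of joint anvil above 0.0068 m and contact force between probe and anvil_base above 2 N and horizontal distance between tip_end and anvil_top below 0.016 m and contact force between the fingers and probe above 1 N), for 0.2 s.
At the end, for the whole second after the job is handed in: the gripper holds the probe still with the end of its tip inside the red ring (within 6 mm of its centre), its axis within 7 degrees of square to the face, the tip pushed in 2 to 8 mm of its 10, a force of 1 to 6 N on the sample; the anvil is up again (distance between tip_end and red_ring below 0.006 m and angle between the z axis of probe and the z axis of red_ring, either way round below 0.12 rad and value of joint probe_tip between 0.002 and 0.008 m and contact force between probe and vice between 1 and 6 N and contact force between the fingers and probe above 2 N and linear speed of probe below 0.01 m/s and value of joint anvil below 0.002 m); the arm keeps its last pose, push and grip.
It fails at once if the probe is pressed on the sample or vice with more than 20 N (contact force between probe and vice above 20 N).
It fails at once if the gripper or arm touches the vice or sample (contact force between any of the fingers, the arm and vice above 2 N).
It fails at once if a bystander is moved by more than 25 mm (distance of any of mug, loupe, tape, v_block from where it was at the start of the episode above 0.025 m).
It also fails if it takes over 48 s, if anything falls off the work surface, if the arm or the gripper's body presses on something with over 40 N, if the wrist force passes 120 N, or if a joint passes its speed limit or range.

## Working session

There is one attempt and no reset: what is moved stays moved. The work goes in short steps, each a Python script; the robot and the scene stay as the last script left them, time stands still between calls to the robot, and variables do not carry over. Pictures are saved under pics/ and viewed, about 8 in all and at most 12, crops included, and the job is handed in when it is done.

```bash
mkdir -p pics; cat > h.py <<'E'
import numpy as np, cv2
from scipy.spatial.transform import Rotation as R
from workcell import bot, fingers, kinematics, sensors, eyes, close_job
def grab(n):
    s=sensors.observe(); f=eyes.grab_frame(n)
    if n=='wrist':
        T=np.eye(4);T[:3,:3]=R.from_rotvec(s['eef_rot']).as_matrix();T[:3,3]=s['tcp_pos']
        f['c2w']=T@np.array(f['T_tool_cam'])
    else: f['c2w']=np.linalg.inv(np.array(f['view']))
    return f
def ray(f,px):
    u=cv2.undistortPoints(np.array([[px]],float),np.array(f['mtx']),np.array(f['dist_coeffs']))[0,0]
    d=f['c2w'][:3,:3]@np.array([u[0],-u[1],-1]); return f['c2w'][:3,3],d/np.linalg.norm(d)
def onz(f,px,z):
    o,d=ray(f,px); return o+d*(z-o[2])/d[2]
def tri(rs):
    A=sum(np.eye(3)-np.outer(d,d) for o,d in rs); b=sum((np.eye(3)-np.outer(d,d))@o for o,d in rs)
    return np.linalg.solve(A,b)
def proj(f,P):
    w2c=np.linalg.inv(f['c2w']);p=(w2c[:3,:3]@np.atleast_2d(P).T).T+w2c[:3,3];p=p*[1,-1,-1]
    return cv2.projectPoints(p,np.zeros(3),np.zeros(3),np.array(f['mtx']),np.array(f['dist_coeffs']))[0][:,0]
def save(f,n): cv2.imwrite('pics/'+n,cv2.cvtColor(f['img'],cv2.COLOR_RGB2BGR))
E
python3 - <<'E'
from h import *
np.set_printoptions(precision=1,suppress=True)
fs={n:grab(n) for n in('scene','top')}
for n in fs: save(fs[n],n+'0.png'); print(n,fs[n]['c2w'][:3,3])
for l in ['probe','stand','anvil_base','anvil_top','vice','red_ring','mug','loupe','tape','v_block']:
    rs=[]
    for n in fs:
        r=eyes.spot_point(fs[n],l)
        print(l,n,[(np.round(q['pixel']),round(q['confidence'],2)) for q in r[:2]])
        if r: rs.append(ray(fs[n],r[0]['pixel']))
    if len(rs)==2: print('   ',tri(rs))
print(sensors.observe()['clock'])
E
```

```text
scene [ 83.3 442.2 821.5]
top [ 465.6 -143.1 1118.5]
probe scene [(array([322., 242.]), 0.67)]
probe top [(array([283., 259.]), 0.65)]
    [ 463.2 -169.8   38.3]
stand scene [(array([323., 252.]), 0.95)]
stand top [(array([280., 260.]), 0.66)]
    [ 459.3 -163.7   13.8]
anvil_base scene [(array([257., 309.]), 0.95)]
anvil_base top [(array([191., 253.]), 0.6)]
    [478.4  40.9   7. ]
anvil_top scene [(array([259., 305.]), 0.44)]
anvil_top top [(array([190., 254.]), 0.56)]
    [475.   41.4  23.7]
vice scene [(array([377., 209.]), 0.59), (array([260., 303.]), 0.18)]
vice top [(array([369., 261.]), 0.65)]
    [ 448.5 -379.5   -6.1]
red_ring scene [(array([363., 184.]), 0.5)]
red_ring top [(array([368., 173.]), 0.61), (array([372., 248.]), 0.55)]
    [ 591.7 -407.4    5.7]
mug scene [(array([309., 173.]), 0.8)]
mug top [(array([367., 171.]), 0.87)]
    [ 662.8 -380.6    0.8]
loupe scene [(array([175., 296.]), 0.5)]
loupe top [(array([160., 188.]), 0.73)]
    [635.4 120.   -1.5]
tape scene [(array([214., 242.]), 0.8)]
tape top [(array([226., 167.]), 0.75)]
    [683.9 -41.3  -1.6]
v_block scene [(array([285., 189.]), 0.63)]
v_block top [(array([321., 171.]), 0.84)]
    [ 659.4 -268.9   22.1]
1.1
```

View pics/scene0.png

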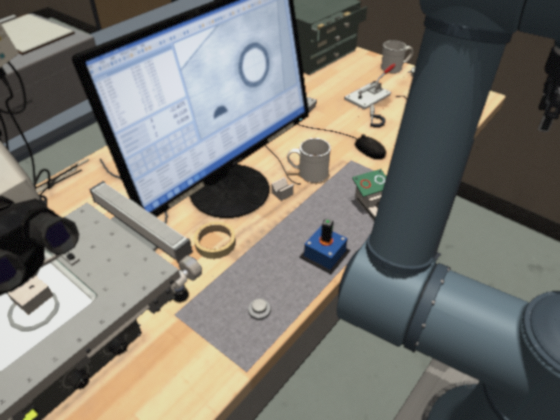

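View pics/top0.png

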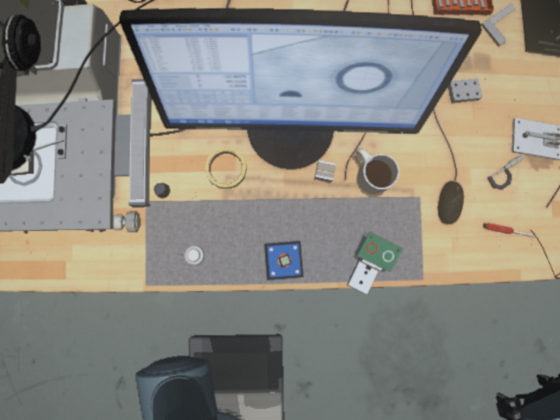

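```bash
python3 - <<'E'
from h import *
np.set_printoptions(precision=1,suppress=True)
s=sensors.observe();r0=s['eef_rot'];print(R.from_rotvec(r0).as_matrix())
f=eyes.grab_frame('wrist');print(np.array(f['T_tool_cam']),f['mtx'])
base=np.array([[0,0,0]])
# tool x down, tool y (jaws) along world y
Rm=np.column_stack([[0,0,-1],[0,1,0],[1,0,0]]);rv=R.from_matrix(Rm).as_rotvec()
ims=[];rays={}
for k,p in enumerate([(440,-390,270),(440,-310,270),(410,-170,270),(410,40,250)]):
    bot.goto(p,rv); f=grab('wrist'); ims.append(f['img']); print(p,f['c2w'][:3,3])
    np.savez(f'w{k}.npz',c2w=f['c2w'],mtx=f['mtx'],dist_coeffs=f['dist_coeffs'],img=f['img'])
    for l in [['vice','red_ring'],['vice','red_ring'],['probe','stand'],['anvil_top','anvil_base']][k]:
        q=eyes.spot_point(f,l); print(l,[(np.round(a['pixel'],1),round(a['confidence'],2)) for a in q[:3]])
m=np.vstack([np.hstack(ims[:2]),np.hstack(ims[2:])])
cv2.imwrite('pics/w.png',cv2.resize(cv2.cvtColor(m,cv2.COLOR_RGB2BGR),(800,600),interpolation=cv2.INTER_AREA))
print(sensors.observe()['clock'])
E
```

```text
[[ 0.   0.3 -1. ]
 [ 0.  -1.  -0.3]
 [-1.  -0.  -0. ]]
[[  -0.     0.3   -0.9 -142.3]
 [   1.     0.    -0.     0.1]
 [   0.    -0.9   -0.3  -82.1]
 [   0.     0.     0.     1. ]] [[332.7   0.  285.5]
 [  0.  332.7 206.1]
 [  0.    0.    1. ]]
(440, -390, 270) [ 357.3 -390.3  412.3]
vice [(array([299.3, 166.7]), 0.87)]
red_ring [(array([308.9, 215.2]), 0.44)]
(440, -310, 270) [ 357.5 -309.5  412.5]
vice [(array([234.9, 166. ]), 0.63)]
red_ring [(array([232.5, 217.6]), 0.66)]
(410, -170, 270) [ 327.7 -170.6  412.6]
probe [(array([284.6, 213.1]), 0.55)]
stand [(array([286.4, 197.1]), 0.67)]
(410, 40, 250) [327.9  39.2 392.5]
anvil_top [(array([283.4, 226.7]), 0.84)]
anvil_base [(array([285.7, 218. ]), 0.59)]
5.6333
```

View pics/w.png

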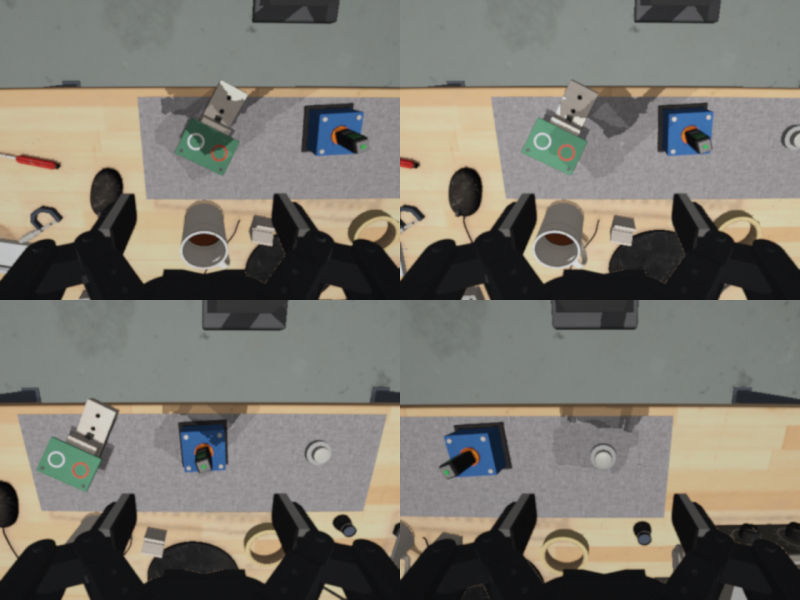

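```bash
python3 - <<'E'
from h import *
np.set_printoptions(precision=1,suppress=True)
fs=[dict(np.load(f'w{k}.npz')) for k in range(4)]
def mask(f,kind):
    h=cv2.cvtColor(f['img'],cv2.COLOR_RGB2HSV);H,S,V=[h[...,i].astype(int) for i in range(3)]
    m={'red':((H<12)|(H>172))&(S>110)&(V>80),'green':(H>50)&(H<90)&(S>80)&(V>40),'blue':(H>100)&(H<125)&(S>130)&(V>60)}[kind]
    return m.astype(np.uint8)
rr=[];cor=[]
for k,exp in [(0,(309,215)),(1,(232,218)),(2,(113,236))]:
    f=fs[k]; n,l,st,c=cv2.connectedComponentsWithStats(mask(f,'red'))
    w=np.zeros_like(l,np.uint8)
    w[max(0,exp[1]-25):exp[1]+25,exp[0]-25:exp[0]+25]=1
    ys,xs=np.nonzero(mask(f,'red')*w)
    e=cv2.fitEllipse(cv2.convexHull(np.c_[xs,ys].astype(np.float32)));print('red',k,len(xs),e)
    rr.append(ray(f,e[0]))
    n,l,st,c=cv2.connectedComponentsWithStats(mask(f,'green')); i=1+np.argmax(st[1:,4])
    pts=cv2.findNonZero(cv2.morphologyEx((l==i).astype(np.uint8),cv2.MORPH_CLOSE,np.ones((9,9))))
    hull=cv2.convexHull(pts); 
    q=cv2.approxPolyN(hull,4)[0].astype(float); q=q[np.argsort(np.arctan2(*(q-q.mean(0)).T[::-1]))]
    print('green',k,st[i],q.tolist()); cor.append(q)
P=tri(rr);print('RED',P, tri(rr[:2]),tri(rr[1:]))
C=np.array([tri([ray(fs[k],cor[k][j]) for k in range(3)]) for j in range(4)]);print(C)
U,S,V=np.linalg.svd(C-C.mean(0));n=V[2]*np.sign(V[2][2]);print('center',C.mean(0),'normal',n,'tilt',np.degrees(np.arccos(n[2])),'az',np.degrees(np.arctan2(n[1],n[0])))
for j in range(4): d=C[(j+1)%4]-C[j];print('edge',np.linalg.norm(d),np.degrees(np.arctan2(d[1],d[0])))
print('anvil',onz(fs[3],(283.4,226.7),24))
crops=[cv2.resize(fs[k]['img'][y-50:y+50,x-65:x+65],(390,300),interpolation=cv2.INTER_CUBIC) for k,x,y in[(1,232,205),(2,286,210),(3,90,225),(1,400,180)]]
m=np.vstack([np.hstack(crops[:2]),np.hstack(crops[2:])]);cv2.imwrite('pics/c.png',cv2.cvtColor(m,cv2.COLOR_RGB2BGR))
E
```

```text
red 0 174 ((306.5488586425781, 213.8014678955078), (22.598691940307617, 23.126026153564453), 49.91571044921875)
green 0 [ 246  166   88   78 2697] [[267.0, 164.0], [334.0, 199.0], [311.0, 245.0], [245.0, 213.0]]
red 1 163 ((232.85386657714844, 213.353271484375), (22.58534049987793, 23.062406539916992), 123.60501861572266)
green 1 [ 171  166   90   78 2721] [[193.0, 164.0], [261.0, 197.0], [239.0, 244.0], [170.0, 213.0]]
red 2 148 ((112.32564544677734, 237.9102020263672), (21.586929321289062, 22.79073143005371), 97.93051147460938)
green 2 [  52  192   90   75 2661] [[72.0, 191.0], [142.0, 222.0], [120.0, 267.0], [51.0, 238.0]]
RED [ 481.7 -367.4   70.2] [ 482.  -367.4   69.6] [ 481.6 -367.2   70.5]
[[ 429.1 -409.9   59.1]
 [ 467.6 -336.6   57.7]
 [ 516.5 -361.8   75. ]
 [ 478.8 -433.9   76.9]]
center [ 473.  -385.6   67.2] normal [-0.3  0.2  1. ] tilt 17.741025767252392 az 148.6078591845883
edge 82.84455065425436 62.350456565097396
edge 57.729437590765336 -27.31752592932418
edge 81.34084192538843 -117.65323631531383
edge 57.91852264662992 154.25839948969133
anvil [478.6  36.4  24. ]
```

View pics/c.png

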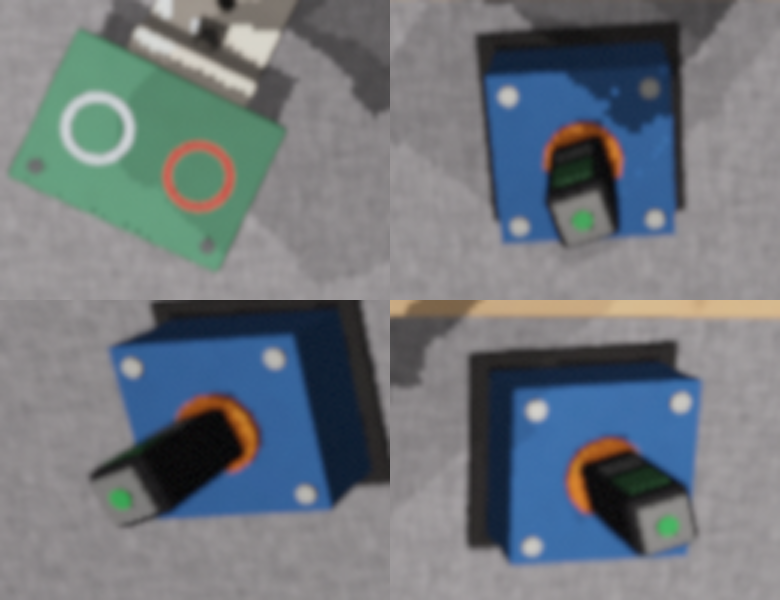

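```bash
python3 - <<'E'
from h import *
np.set_printoptions(precision=1,suppress=True)
fs=[dict(np.load(f'w{k}.npz')) for k in range(4)]
M=[(2,(286-65,160),(390,0),[(553,203),(605,187),(615,233),(568,248)],(583,221)),
(1,(400-65,130),(390,300),[(635,500),(683,487),(694,540),(648,553)],(668,526)),
(3,(25,175),(0,300),[(92,474),(140,456),(162,510),(117,528)],(121,498))]
rs=[]
for k,o,c,q,dot in M:
    t=lambda p:(np.array(p)-c)/3+o
    rs.append(ray(fs[k],t(dot)))
    Q=np.array([onz(fs[k],t(p),108) for p in q]);print(k,'dot@108',onz(fs[k],t(dot),108),'c',Q.mean(0))
    for j in range(4): d=Q[(j+1)%4]-Q[j];print('  ',np.linalg.norm(d),np.degrees(np.arctan2(d[1],d[0]))%90)
print(tri(rs))
E
```

```text
2 dot@108 [ 459.8 -171.1  108. ] c [ 458.7 -170.3  108. ]
   18.0106335671401 18.319862163504496
   16.804947588841586 11.809155133251881
   16.61285070591998 19.26746099445357
   16.97883474776436 16.61398405777041
1 dot@108 [ 459.6 -171.6  108. ] c [ 457.6 -172.8  108. ]
   15.570903046941602 16.307679478086357
   18.981262822599913 19.03857817199883
   15.22308654885228 17.23037779694603
   19.245757328253713 20.044022607805374
3 dot@108 [ 459.1 -170.4  108. ] c [ 457.1 -167.8  108. ]
   17.95114785345382 20.032766280834693
   18.784528006548076 9.930674806902305
   17.388156430708637 21.68086640516364
   19.18784142210513 11.869177370200703
[ 459.8 -171.1  107.1]
```

```bash
cat >> h.py <<'E'
def ori(n,az):
    "tool x = -n, tool y near azimuth az(deg)"
    x=-np.array(n,float)/np.linalg.norm(n);y=np.array([np.cos(np.radians(az)),np.sin(np.radians(az)),0]);y-=x*(x@y);y/=np.linalg.norm(y)
    return R.from_matrix(np.column_stack([x,y,np.cross(x,y)])).as_rotvec()
E
python3 - <<'E'
from h import *
np.set_printoptions(precision=2,suppress=True)
o=ori([0,0,1],107); xy=[459.6,-171]
bot.goto(xy+[180],o); print(sensors.observe()['joint_positions'])
print(bot.move_linear(xy+[60],o,max_speed=100,guard=15))
fingers.set_gripper(0,50); s=sensors.observe();print(s['grip_width'],s['tcp_pos'],s['force'],s['clock'])
if s['grip_width']>15:
    bot.move_linear(xy+[175],o,max_speed=80)
    s=sensors.observe();print(s['grip_width'],s['tcp_pos'],s['force'],s['clock'])
f=grab('wrist');save(f,'held.png')
for n in('scene','top'):
    f=grab(n);P=proj(f,[xy+[175-14-37],xy+[175-14]])
    print(n,P.tolist(),[(a['pixel'],a['confidence']) for a in eyes.spot_point(f,'tip_end')[:2]],[(a['pixel'],a['confidence']) for a in eyes.spot_point(f,'probe')[:2]])
    save(f,'held_'+n+'.png')
E
```

```text
[-0.59 -0.08  2.    0.    1.22 -2.45]
False
21.68421046236604 [ 459.75 -171.11   60.19] [0.22 0.03 1.95] 8.4917
21.584163923462356 [ 459.29 -170.82  174.39] [ 0.19  0.05 -1.84] 10.0833
scene [[327.60035342010497, 215.35616147191837], [328.73412007514224, 202.41830036069499]] [] [([328.4, 204.7], 0.58)]
top [[283.9099085980378, 260.0542729769759], [284.42858576969326, 260.1559096859774]] [] []
```

View pics/held.png

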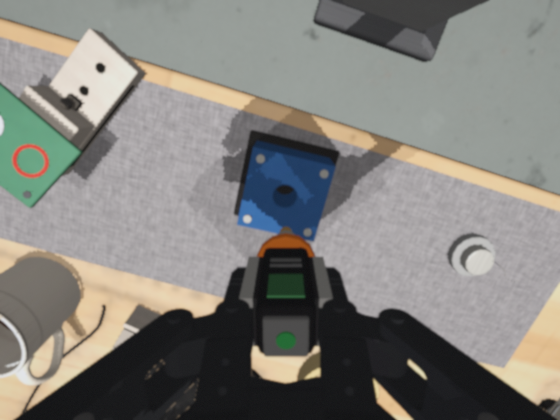

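```bash
python3 - <<'E'
from h import *
np.set_printoptions(precision=2,suppress=True)
o=ori([0,0,1],107)
f=grab('wrist'); s=sensors.observe();t=np.array(s['tcp_pos'])
print('proj tip, cap:',proj(f,[t+[0,0,-22.8],t+[0,0,76.2-28.4]]))
A=onz(f,(480,261),24);B=onz(f,eyes.spot_point(f,'anvil_top')[0]['pixel'],24);print(A,B)
a=(A+B+[478.6,36.4,24])/3; x,y=a[:2];print(a)
bot.move_linear([x,y,120],o,max_speed=200)
bot.move_linear([x,y,65],o,max_speed=100); bot.pause(.1); print(sensors.observe()['force'])
print(bot.move_linear([x,y,52],o,max_speed=15,guard=11)); s=sensors.observe();print(s['tcp_pos'],s['force'])
bot.pause(.4); s=sensors.observe();print(s['tcp_pos'],s['force'],s['clock'],s['grip_width'])
f=grab('wrist');save(f,'press.png')
E
```

```text
proj tip, cap: [[285.6  252.26]
 [285.69 343.01]]
[473.92  36.28  24.  ] [472.1   34.97  24.  ]
[474.88  35.88  24.  ]
[-0.98 -1.38  1.8 ]
True
[475.32  35.69  56.87] [-3.12 -0.9   7.8 ]
[475.25  35.72  56.86] [-2.25 -0.05  7.56] 13.5833 21.565940817988555
```

View pics/press.png

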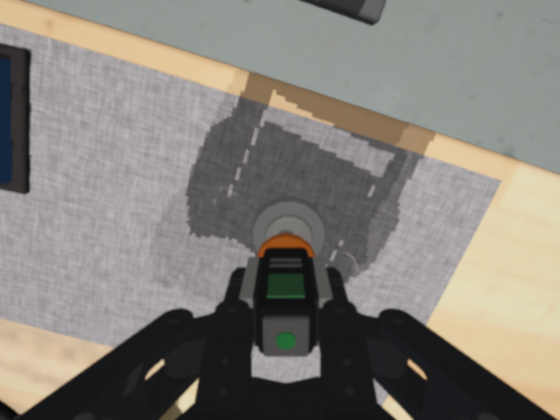

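```bash
python3 - <<'E'
from h import *
np.set_printoptions(precision=2,suppress=True)
s=sensors.observe();p=np.array(s['tcp_pos'])
print(bot.move_linear([474.88,35.88,54.5],None,max_speed=8,guard=8)); bot.pause(.4); s=sensors.observe();print(s['tcp_pos'],s['force'])
bot.move_linear([474.88,35.88,110],None,max_speed=80);bot.pause(.1)
f=grab('wrist'); s=sensors.observe();t=np.array(s['tcp_pos']);print(t,s['force'],s['clock'],R.from_rotvec(s['eef_rot']).as_matrix())
np.savez('w9.npz',c2w=f['c2w'],mtx=f['mtx'],dist_coeffs=f['dist_coeffs'],img=f['img'],t=t)
im=cv2.cvtColor(f['img'],cv2.COLOR_RGB2BGR)[190:370,190:380]
K=4;big=cv2.resize(im,None,fx=K,fy=K,interpolation=cv2.INTER_CUBIC)[:600]
def circ(z,r,c):
    a=np.linspace(0,2*np.pi,40);P=t+np.c_[r*np.cos(a),r*np.sin(a),0*a]+[0,0,z-14.2]
    q=((proj(f,P)-[190,190])*K).astype(np.int32);cv2.polylines(big,[q],True,c,1)
circ(-37,4,(0,255,255));circ(-25,8,(255,255,0));circ(0,15.5,(255,0,255));circ(6,15.5,(0,255,0))
cv2.imwrite('pics/tip.png',big)
E
```

```text
True
[475.41  35.72  56.85] [-2.66  0.49 10.09]
[474.33  35.96 109.26] [ 0.83 -0.52 -2.31] 15.2417 [[-0.   -0.29  0.96]
 [-0.    0.96  0.29]
 [-1.    0.   -0.  ]]
```

View pics/tip.png

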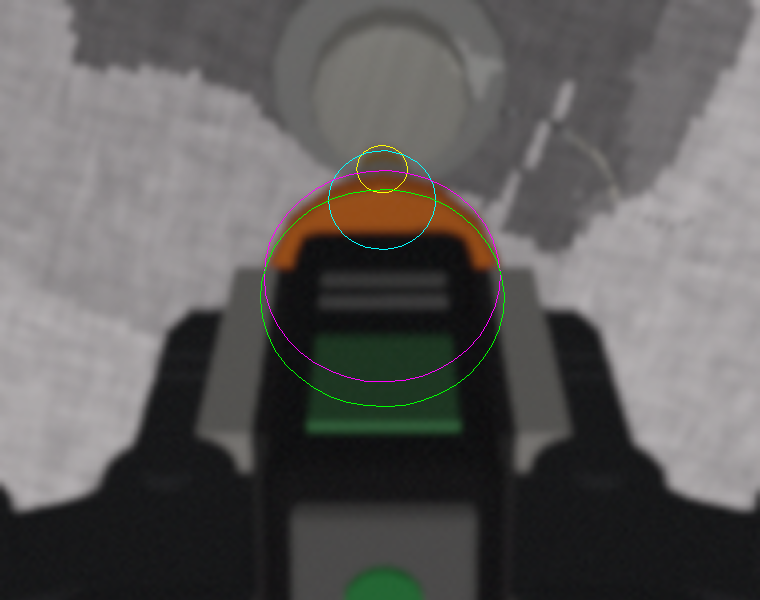

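```bash
cat >> h.py <<'E'
yaw=-27.2;a_=np.radians(yaw+180);n=np.array([np.sin(np.radians(15))*np.cos(a_),np.sin(np.radians(15))*np.sin(a_),np.cos(np.radians(15))])
OV=ori(n,yaw+90)
E
python3 - <<'E'
from h import *
np.set_printoptions(precision=2,suppress=True)
ring=np.array([481.7,-367.4,70.])
bot.move_linear([474.88,35.88,190],None,max_speed=150)
tgt=ring+n*(23+100); bot.goto(tgt,OV)
print(sensors.observe()['joint_positions'])
bot.move_linear(ring+n*(23+50),OV,max_speed=80);bot.pause(.2)
f=grab('wrist'); s=sensors.observe();t=np.array(s['tcp_pos']);ax=R.from_rotvec(s['eef_rot']).as_matrix()[:,0]
print(t,ring+n*73,ax,-n,s['force'],s['clock'],s['grip_width'])
im=cv2.cvtColor(f['img'],cv2.COLOR_RGB2BGR)
h=cv2.cvtColor(im,cv2.COLOR_BGR2HSV);m=(((h[...,0]<8)|(h[...,0]>172))&(h[...,1]>130)&(h[...,2]>70)).astype(np.uint8)
px=proj(f,[ring])[0];print('ring exp px',px,[ (a['pixel'],a['confidence']) for a in eyes.spot_point(f,'red_ring')[:2]])
K=3;y0=100;x0=160;big=cv2.resize(im[y0:y0+200,x0:x0+260],None,fx=K,fy=K,interpolation=cv2.INTER_CUBIC)
Y=np.array([np.cos(np.radians(yaw+90)),np.sin(np.radians(yaw+90)),0]);X=np.cross(Y,n);th=np.linspace(0,2*np.pi,50)
def circ(c0,r,c):
    P=c0+r*np.outer(np.cos(th),X)+r*np.outer(np.sin(th),Y)
    cv2.polylines(big,[((proj(f,P)-[x0,y0]+.5)*K).astype(np.int32)],True,c,1)
circ(ring,12.5,(255,0,0));circ(ring,10,(255,0,0));circ(t+ax*23,4,(0,255,255));circ(t-ax*14,15.5,(255,0,255))
cv2.imwrite('pics/hover.png',big); np.savez('w10.npz',c2w=f['c2w'],mtx=f['mtx'],dist_coeffs=f['dist_coeffs'],img=f['img'],t=t)
E
```

```text
[-0.91 -0.03  1.96  0.13  0.98 -2.06]
[ 465.06 -359.04  141.15] [ 464.9  -358.76  140.51] [ 0.23 -0.12 -0.97] [ 0.23 -0.12 -0.97] [ 0.33 -0.06 -2.28] 18.3917 21.57047511287825
ring exp px [286.08 218.27] [([287.5, 220.7], 0.51)]
```

View pics/hover.png

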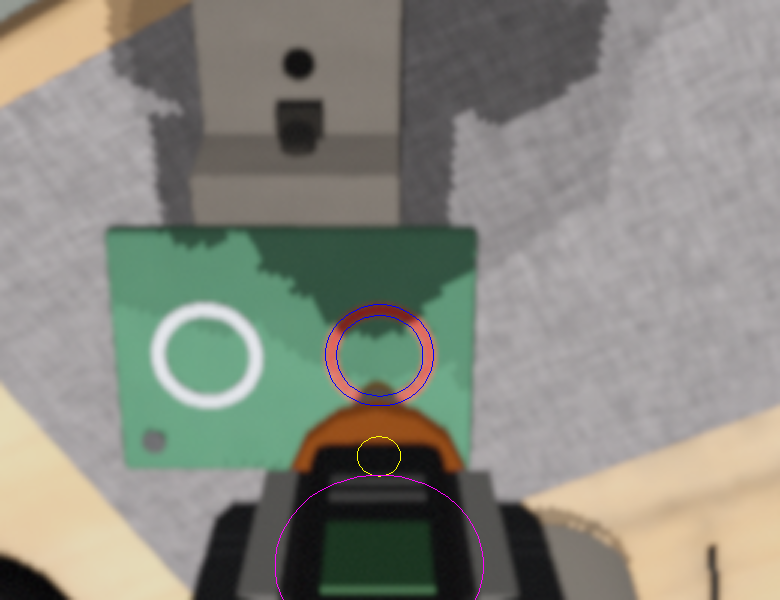

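```bash
python3 - <<'E'
from h import *
np.set_printoptions(precision=2,suppress=True)
ring=np.array([481.7,-367.4,70.]); L=50.85
def rd():
    s=sensors.observe();t=np.array(s['tcp_pos']);return s,t,np.array(s['force'])@n
bot.move_linear(ring+n*(L+6),OV,max_speed=40);bot.pause(.4)
s,t,f0=rd();off=(t-ring-n*(L+6));print('off',off,f0,s['force'])
for g in(3,0,-1.5,-3,-4,-5):
    hit=bot.move_linear(ring+n*(L+g)-off,OV,max_speed=10,guard=8);bot.pause(.3)
    s,t,f=rd();gap=(t-ring)@n-L;tip=t-n*L;lat=tip-ring-n*gap
    print(g,hit,'gap',gap,'F',f-f0,'lat',lat,s['clock'],s['grip_width'])
    if hit or f-f0>3: break
f=grab('wrist');save(f,'final.png')
Y=np.array([np.cos(np.radians(yaw+90)),np.sin(np.radians(yaw+90)),0]);X=np.cross(Y,n);th=np.linspace(0,2*np.pi,50)
im=cv2.cvtColor(f['img'],cv2.COLOR_RGB2BGR);K=4;y0=160;x0=190
big=cv2.resize(im[y0:y0+150,x0:x0+190],None,fx=K,fy=K,interpolation=cv2.INTER_CUBIC)
for c0,r,c in[(ring,12.5,(255,0,0)),(ring,10,(255,0,0)),(ring,4,(0,255,255)),(t-n*13.85,15.5,(255,0,255))]:
    P=c0+r*np.outer(np.cos(th),X)+r*np.outer(np.sin(th),Y);cv2.polylines(big,[((proj(f,P)-[x0,y0]+.5)*K).astype(np.int32)],True,c,1)
cv2.imwrite('pics/fin.png',big)
E
```

```text
off [ 0.05 -0.04  0.16] -1.2912792131608817 [-0.46 -1.7  -1.24]
3 False gap 2.921673497447429 F -0.44638309184722447 lat [-0.05  0.01 -0.01] 20.1583 21.445715954035027
0 False gap -0.014293223320059667 F 1.7081363957291837 lat [ 0.03 -0.04  0.01] 20.9083 21.54542583048905
-1.5 False gap -1.5690626313993903 F 2.1914648604881863 lat [-0.01 -0.04  0.  ] 21.5083 21.730256630369134
-3 False gap -3.06053563782924 F 2.121893602490862 lat [ 0.   -0.01  0.  ] 22.1083 21.513067126766764
-4 False gap -4.095839529807492 F 2.4924986997111898 lat [-0.04 -0.   -0.01] 22.6583 21.41526083119505
-5 False gap -5.0923976860860805 F 2.6117329152741524 lat [-0.04  0.01 -0.01] 23.2083 21.44706778648928
```

View pics/fin.png

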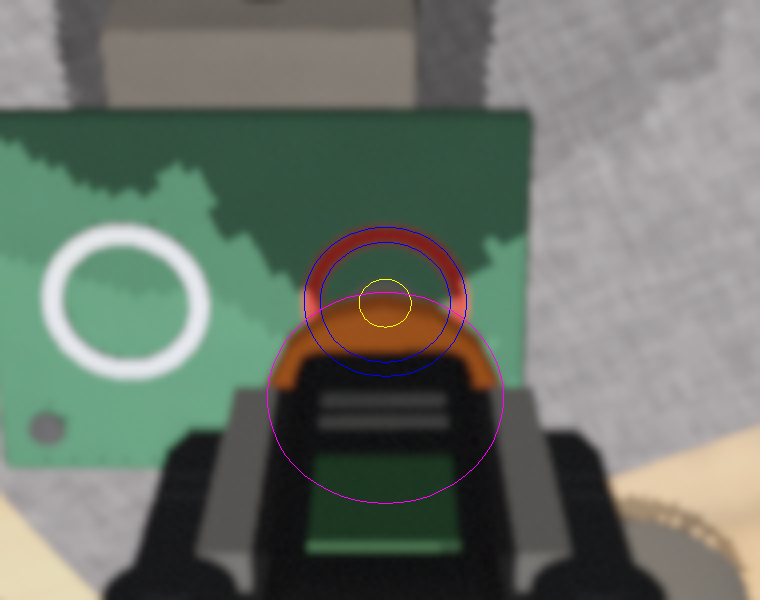

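```bash
python3 - <<'E'
from h import *
np.set_printoptions(precision=2,suppress=True)
ring=np.array([481.7,-367.4,70.]); L=50.85; off=np.array([.05,-.04,.16])
def go(g):
    hit=bot.move_linear(ring+n*(L+g)-off,OV,max_speed=12,guard=8);bot.pause(.25);F=[]
    for _ in range(12): bot.pause(.03);s=sensors.observe();F.append(np.array(s['force'])@n)
    t=np.array(s['tcp_pos']);gap=(t-ring)@n-L;print(g,hit,'gap',gap,'F',np.mean(F),np.std(F),s['clock']);return gap,np.mean(F)
for g in(5,3,2,1,0,-2,-4): go(g)
E
```

```text
5 False gap 4.865204687432374 F -1.0213225631686735 0.34275746994112744 24.8917
3 False gap 2.864940268555884 F -1.301974169101365 0.4986573219823784 25.8583
2 False gap 1.8710745833556075 F -1.122391507301104 0.3455505341072584 26.7583
1 False gap 0.8718766935049658 F -1.054043102581747 0.48070922603857413 27.6583
0 False gap -0.09758072228142112 F 0.26327376050035395 0.420507559708282 28.5583
-2 False gap -2.0781119176121337 F 0.7781132404799692 0.5733867035456645 29.525
-4 False gap -4.115858073835909 F 1.3713994891928867 0.4688784451785562 30.4917
```

```bash
python3 - <<'E'
from h import *
s=sensors.observe();t=np.array(s['tcp_pos']);print(t-n*50.85,s['grip_width'],s['force'],abs(s['joint_velocities']).max() if hasattr(s['joint_velocities'],'max') else s['joint_velocities'],s['clock'])
close_job()
E
```

```text
[ 482.60889721 -367.85162229   66.01087136] 21.738913030651407 [ 0.8646259  -1.23926598  1.81750567] 0.0013591463546193026 30.4917
the job is handed in; nothing more can be done
```

I handed the job in at about 30.5 s with the probe still held and pressed inside the red ring; `close_job()` gives no verdict, so I don't know the score.

- **Zeroing:** I drew the probe straight up out of the stand and pressed the anvil with its tip. The tool stayed at the same height (56.86 and 56.85 mm) when I raised the force from 7.6 N to 10 N, so the anvil was at its stop. I held each press for 0.4 s, then lifted clear.
- **Position in the ring:** by the arm's own position reading, the tip was within about 0.1 mm of the point I measured as the ring's centre. Camera error is about 2 mm, against the 6 mm allowed.
- **Squareness:** I set the probe 15° from vertical using the stated slope. The tilt I measured from the images was 17.7°, so they disagree by nearly 3°, still inside the 7° limit.
- **Press on the sample:** the force was about 2.5 N above the reading clear of the face. With the known spring, that puts the tip about 5 mm in, half its travel. Single force readings are noisy by about 0.5 N, so I averaged 12.
- **Mistake on the way:** at the first hover I had the tip length wrong, so the tip was 22 mm from the face instead of 50 mm. An overlay on the wrist camera picture showed it before anything touched.

After the first press I backed off about 10 mm and pressed again to measure the force properly. I saw no contact between the gripper and the vice or sample, and never went near the bystanders. I did not take a last picture of them, or of the anvil, to confirm.

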